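# Index the rotary stop to its third click

## Task

The empty glue pot has been left on the work rest of the rotary stop, in the way of its swinging stop arm: lift it off by its handle and set it down upright, without dropping it, on the bench beside the fixture, where the arm cannot reach it. Then turn the knob clockwise from its zero stop, counting the clicks, to the third stop and no further, and finish while still gripping the knob there: do not let go. The arm must not hit the pot, and the other things on the bench stay where they are.

Things in the scene. Friction and masses are not known exactly. Their poses are not given: they have to be found in the camera images.
- knob (a joint): Knob angle (rad): 0 at the zero stop, where it starts; grows clockwise seen from above. Stops (detents) every 24 deg: first 0.419, second 0.838, third 1.257, fourth 1.676, fifth 2.094. Turning meets up to 0.15 N m a quarter of the way to the next stop, none on the crest half-way, then is pulled into the stop; friction 0.02 N m. It stays in a stop when let go.
- knob_grip (a point): Point on the knob's vertical turning axis, 75 mm above the bench, in its wing grip: an upright black bar 48 mm long, 16 mm thick, top 92 mm above the bench, gripped from above across its thickness. x axis: along the bar and the way the stop arm points; z up; turns with the knob. Under the bar: a disc 64 mm across, top 42 mm above the bench, that carries the arm.
- stop_tip (a point): Middle of the steel stop face (8 x 34 mm, top 55 mm above the bench) at the end of the knob's stop arm, 150 mm from the knob's axis. The arm is a flat bar 16 mm wide, top 48 mm above the bench. From zero to the third stop it swings 72 deg clockwise, to lie over the middle of the work rest. Axes as knob_grip.
- rest_top (a point): Centre of the top of the work rest: square wooden block 120 x 120 mm, top 30 mm above the bench, part of the fixture, which is fixed to the bench. z up; the knob's axis is 125 mm away along +y. The plywood baseboard (12 mm thick) ends 75 mm from here towards -y, 205 mm towards +y, 90 mm either way in x. The bench is free beyond the board's -y end.
- pot_handle (a point): Centre of the glue pot's handle, 124 mm above the pot's underside: a level wooden grip 14 x 14 mm thick, 66 mm long, over the middle of the pot, with a wire bow at each end. x axis: along the grip; z up. Open below the grip down to the rim, 70 mm above the underside.
- pot_center (a point): Centre of the glue pot, half-way up the can, 35 mm above its underside. An empty open steel can 72 mm in diameter, 70 mm high, about 0.3 kg, standing on the work rest at the start. Axes as pot_handle.
- jigsaw: Jigsaw standing on its shoe, blue and grey, 170 x 70 mm, 190 mm tall; bystander, leave alone. Origin at the centre of its underside.
- clamp: Bar clamp lying flat, steel with a dark wooden handle, 310 x 110 mm, 30 mm high; bystander. Origin under the middle of its bar.
- offcut: Plywood offcut lying flat, 160 x 70 x 18 mm; bystander. Origin at the centre of its underside.
- pencil: Flat carpenter's pencil, 165 mm long, 7 mm thick; bystander. Origin under its middle.
Mind the look-alikes: they are no part of the job. Of the things like the part that bears pot_handle, leave any that is turquoise or yellow; of the rest the larger one is meant.

How it is judged:
On the way, in this order (a step that is already met when the one before it is completed fails the run):
1. the pot is lifted clear of the work rest by the handle (height (world z) of pot_center above 0.08 m and contact force between the fingers and pot above 0.5 N and value of joint knob below 0.2 rad), for 0.1 s.
2. the pot stands upright on the bench beside the fixture, out of the arm's reach, let go, with the knob still at zero (height (world z) of pot_center below 0.041 m and angle between pot_center's own z axis and vertical below 0.1 rad and horizontal distance between pot_center and knob_grip above 0.19 m and horizontal distance between pot_center and rest_top below 0.4 m and linear speed of pot below 0.03 m/s and contact force between the fingers and pot below 0.1 N and value of joint knob below 0.2 rad), for 0.2 s.
3. the knob is at the third stop, gripped by the fingers (value of joint knob between 1.1567 and 1.3567 rad and contact force between the fingers and knob above 2 N), for 0.3 s.
At the end, for the whole second after the job is handed in: The fingers still grip the knob (over 2 N) with it at rest in the third stop (1.257 rad, within 0.1), and the glue pot stands untouched and at rest on the bench, upright within 0.1 rad, more than 190 mm from the knob's axis and within 400 mm of the work rest's centre (all of step 3 and velocity of joint knob between -0.05 and 0.05 rad/s and height (world z) of pot_center below 0.041 m and angle between pot_center's own z axis and vertical below 0.1 rad and horizontal distance between pot_center and knob_grip above 0.19 m and horizontal distance between pot_center and rest_top below 0.4 m and linear speed of pot below 0.03 m/s and contact force between the fingers and pot below 0.1 N); the arm keeps its last pose, push and grip.
It fails at once if the knob is turned past the third stop, over the next crest (value of joint knob above 1.46615 rad).
It fails at once if the knob or its stop arm hits the pot (contact force between knob and pot above 1 N).
It fails at once if the pot is dropped (falls freely) (contact force between anything else and pot below 0.05 N and linear speed of pot above 0.4 m/s).
It fails at once if the pot is tipped over (angle between pot_center's own z axis and vertical above 0.8 rad).
It fails at once if the jigsaw, clamp, offcut or pencil is moved over 30 mm (distance of any of jigsaw, clamp, offcut, pencil from where it was at the start of the episode above 0.03 m).
It also fails if it takes over 64 s, if anything falls off the work surface, if the arm or the gripper's body presses on something with over 40 N, if the wrist force passes 120 N, or if a joint passes its speed limit or range.

## Robot

A 7-joint arm with a two-finger parallel gripper is mounted at the origin on the work surface. World frame = base frame: x ahead of the robot, y to its left, z up, the work surface at z = 0. Lengths are in m, angles in rad, forces in N, time in s.
With the tool pointing down it reaches from about 0.35 to 0.9 m from the base axis. Payload 8.1 kg.
Tool frame: the origin (TCP) lies at the very end of the fingers, on their centre line; the grasp point (between the pads) lies 19 mm behind it; z points along the fingers, y is the line along which they close (so a half turn about z gives the same grasp; the last joint's range is limited). The gripper opens to 92 mm and grips with 3 to 60 N. Pads are 19 mm wide; open, the fingers measure 130 mm over their backs; the gripper's body (75 mm by 190 mm) begins 47 mm behind the grasp point.
Start: joints at [-1.243, 0.434, 0.025, 1.573, -0.012, 1.134, -0.075], TCP at [0.261, 0.568, 0.227] pointing down, gripper open.
Joint ranges: [-2.62, 2.62], [-0.44, 2.09], [-1.27, 1.32], [0.08, 2.57], [-1.32, 4.46], [0.12, 2], [-2.74, 2.74]. Speed limits (rad/s): [2.22, 2.22, 3.01, 3.01, 3.14, 3.14, 3.14].

## Interface

Orientations are given as a rotation vector (axis times angle).
In Python, from cell import readout, cams, job gives the robot as it stands.
- The arm moves only by the tool drive_tool, never from a script. Its argument "commands" is a list of rows, each a list of 3 entries, a list of its own where there are three numbers: the turn, a rotation vector about the tool's x, y, z in rad, then the shift along the tool's x, y, z in cm, then the gripper's target within -1 to 1 (fully open at 1, half-way at 0, shut at -1). A call has 1 to 20 rows; each row is the pose to reach, as a shift and turn from the pose commanded when the call began, along the tool's axes at that moment; what a row does not reach only later rows make up. A row lasts 1/12 s, in which the tool goes at most 41.7 mm and 7.16 degrees, less where a joint would pass 70% of its speed; a pose out of reach is approached as far as the arm can. A call with a gripper value outside its range is refused whole. The fingers move at their own pace and stop on an object; "newtons" is the grip in N (left out, the last holds). Time passes only in rows, so rows that repeat a pose let the fingers close. It gives the time, the measured TCP pose, the force, the opening and the grip force at its end, in the units of the state.
- readout.observe(): the state, without advancing time (a new reading comes with each control period).
- cams.get_image(name): name is "side" or "top" or "wrist"; returns the picture (384x512x3 uint8, blue, green, red); there is no depth.
- cams.camera_info(name): a dict with "camera_matrix" (3x3 intrinsics, pixels), "R" (3x3) and "t" (3): a world point X has camera coordinates R X + t. Camera axes: x right, y down, z forward; pixel columns grow to the right and rows downward; lengths in m; the calibration is good to about 2 mm. A picture is of the moment at which its call begins: read the wrist's pose just before it. camera_info takes no time and is no camera call; for the wrist camera it gives the pose at the moment of the call.
- job.sign_off(): hands the job in; it is judged then, once.
The state is a dict: "clock": time; "joints": joint angles; "dq": joint speeds; "joint_efforts": joint torques, N m; "position": TCP position; "ee_rot": TCP orientation; "force": force on the tool from outside, world axes, zero at the start; "ft_torque": the same for the moment, N m; "width": opening from 0.0 (shut) to 1.0 (fully open); "gripper_force": force on a finger pad.
Only numpy, scipy, OpenCV 4.12 (cv2) and the standard library are available. Lean on these libraries where they do the work, as an engineer would, in place of code of your own. Each camera call takes 0.05 s, during which the arm holds its last target. There are 200 camera calls.

## Working session

There is one attempt and no reset: what is moved stays moved. The work goes in short steps, Python scripts to look and compute and a tool call to move; the robot and the scene stay as the last step left them, time stands still between calls to the robot, and variables do not carry over. Pictures are saved under pics/ and viewed, at most 10 in all, crops included, and the job is handed in when it is done.

Besides the shell and the picture viewer there is one more tool, called by a JSON object that holds its "op" and its "data". drive_tool: Moves the arm, as the interface text tells. Its arguments: {"type":"object","properties":{"commands":{"type":"array"},"newtons":{"type":"number"}},"required":["commands"]}

```bash
mkdir -p pics; python3 - <<'E'
from cell import readout,cams
import cv2,numpy as np
s=readout.observe();print({k:np.round(v,3).tolist() for k,v in s.items()})
for n in("top","side"):
    cv2.imwrite(f"pics/{n}0.png",cv2.resize(cams.get_image(n),(800,600),interpolation=cv2.INTER_CUBIC))
    cv2.imwrite(f"pics/raw_{n}0.png",cams.get_image(n))
    c=cams.camera_info(n);print(n,{k:np.round(v,3).tolist() for k,v in c.items()})
E
```

```text
{'clock': 0.0, 'joints': [-1.243, 0.435, 0.025, 1.574, -0.012, 1.134, -0.075], 'dq': [0.001, 0.001, 0.0, 0.001, -0.001, 0.001, 0.0], 'joint_efforts': [-0.001, -66.782, 0.985, -31.446, -0.061, 0.043, 0.0], 'position': [0.261, 0.567, 0.226], 'ee_rot': [-0.672, -3.069, 0.002], 'force': [-0.035, -0.072, -0.499], 'ft_torque': [-0.014, 0.0, -0.007], 'gripper_force': 0.0, 'width': 1.003}
top {'camera_matrix': [[491.801, 0.0, 262.388], [0.0, 491.801, 188.241], [0.0, 0.0, 1.0]], 'R': [[-0.009, -1.0, -0.006], [-0.986, 0.009, -0.167], [0.167, 0.004, -0.986]], 't': [-0.002, 0.542, 1.769]}
side {'camera_matrix': [[352.076, 0.0, 257.829], [0.0, 352.076, 194.581], [0.0, 0.0, 1.0]], 'R': [[0.87, -0.493, 0.01], [-0.292, -0.532, -0.795], [0.397, 0.689, -0.606]], 't': [-0.467, 0.234, 0.881]}
```

View pics/top0.png

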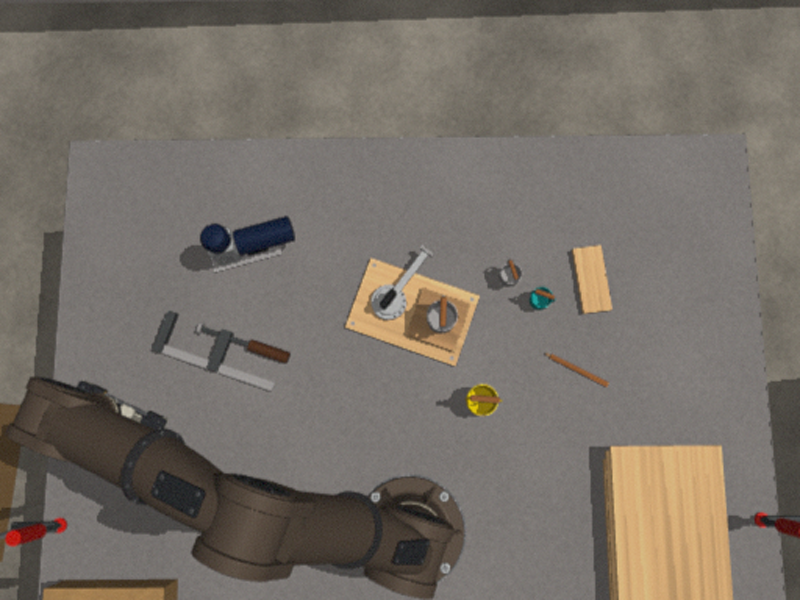

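View pics/side0.png

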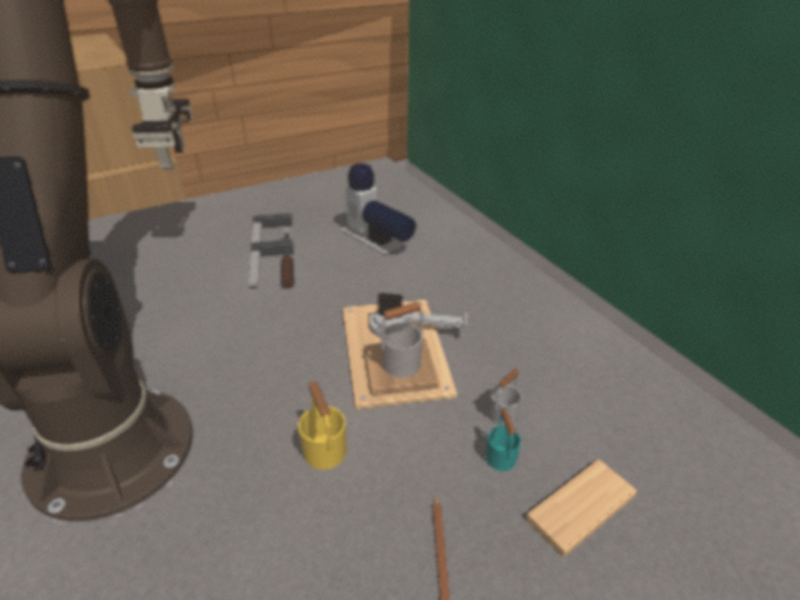

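Top view (800x600): the grey pot on the rest is at about (442,317) with its handle at (443,312). The knob is at (388,300) with the arm tip at (427,250), and the board corners are (371,259), (479,295), (457,365) and (346,327). The small grey pot (511,272), turquoise pot (541,298), yellow pot (483,400), pencil, offcut, jigsaw and clamp stand around it. The side view agrees with this layout.

```bash
cat >h.py <<'E'
import cv2,numpy as np
from cell import readout,cams
def ray(c,uv,z):
    K,R,t=(np.array(c[k]) for k in("camera_matrix","R","t"))
    o=-R.T@t; d=R.T@np.linalg.solve(K,[uv[0],uv[1],1]); return o+d*(z-o[2])/d[2]
def proj(c,X):
    K,R,t=(np.array(c[k]) for k in("camera_matrix","R","t"))
    p=K@(R@np.array(X)+t);return p[:2]/p[2]
def blobs(m,amin=15):
    return sorted([c for c in cv2.findContours(m.astype('uint8'),cv2.RETR_EXTERNAL,cv2.CHAIN_APPROX_NONE)[0] if cv2.contourArea(c)>amin],key=cv2.contourArea,reverse=True)
E
python3 - <<'E'
from h import *
c=cams.camera_info("top");im=cv2.imread("pics/raw_top0.png");hsv=cv2.cvtColor(im,cv2.COLOR_BGR2HSV)
np.set_printoptions(precision=4,suppress=True)
for p in[(283,200),(284,205),(281,212),(248,191),(270,190),(240,180),(272,215)]:print(p,hsv[p[1],p[0]])
H,S,V=cv2.split(hsv)
wood=(H<25)&(S>60)
b=[k for k in blobs(wood) if cv2.pointPolygonTest(k,(235.,180.),False)>=0 or abs(k.mean(0)[0]-[264,200]).max()<25]
k=max(b,key=cv2.contourArea)
W=np.array([ray(c,p[0],.012)[:2] for p in cv2.convexHull(k)],np.float32)
r=cv2.minAreaRect(W);print("board",r,cv2.boxPoints(r))
def rect(m,z,name):
    for k in blobs(m,8):
        x,y=k.mean(0)[0]
        if 220<x<305 and 155<y<235:
            W=np.array([ray(c,p[0],z)[:2] for p in k],np.float32);print(name,cv2.contourArea(k),k.mean(0)[0],cv2.minAreaRect(W))
rect((H<14)&(S>120),.161,"handle")
rect((V<45),.092,"bar")
cv2.imwrite("pics/crop.png",cv2.resize(im[150:240,215:315],(800,720),interpolation=cv2.INTER_NEAREST)[:600])
cs=cams.camera_info("side");ims=cv2.imread("pics/raw_side0.png");h2=cv2.cvtColor(ims,cv2.COLOR_BGR2HSV)
for k in blobs((h2[...,0]<14)&(h2[...,1]>120),10):
    x,y=k.mean(0)[0]
    if 240<x<275 and 185<y<215: print("side handle",(x,y),ray(cs,(x,y),.154),cv2.contourArea(k))
E
```

```text
(283, 200) [ 14 170 144]
(284, 205) [ 13 152 153]
(281, 212) [18 17 75]
(248, 191) [98 24 43]
(270, 190) [ 15 117 163]
(240, 180) [ 18 108 217]
(272, 215) [ 15 113 111]
board ((0.5069646835327148, -0.01021595299243927), (0.28224220871925354, 0.18203632533550262), 70.00581359863281) [[ 0.3732 -0.1117]
 [ 0.5442 -0.174 ]
 [ 0.6407  0.0913]
 [ 0.4697  0.1535]]
handle 38.0 [283.225 199.15 ] ((0.48377951979637146, -0.07973134517669678), (0.010337695479393005, 0.06256316602230072), 89.12566375732422)
bar 36.0 [247.8636 191.    ] ((0.5245007276535034, 0.045138850808143616), (0.014471624046564102, 0.04194909706711769), 53.1282844543457)
side handle (np.float64(256.7674418604651), np.float64(198.02325581395348)) [ 0.4892 -0.0755  0.154 ] 61.5
```

View pics/crop.png

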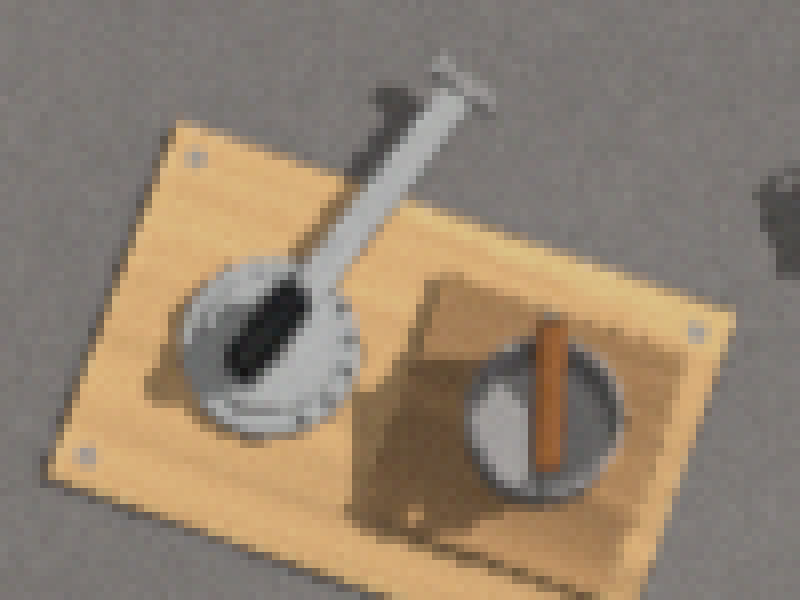

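```bash
cat >>h.py <<'E'
from scipy.spatial.transform import Rotation as Ro
def plan(xyz,yaw):
    "tool-frame turn, shift(cm) to reach world TCP xyz pointing down with tool y at yaw deg"
    s=readout.observe();R=Ro.from_rotvec(s["ee_rot"]).as_matrix();p=np.array(s["position"])
    y=np.array([np.cos(np.radians(yaw)),np.sin(np.radians(yaw)),0]);z=np.array([0,0,-1.])
    G=np.stack([np.cross(y,z),y,z],1)
    print("t",s["clock"],"turn",np.round(Ro.from_matrix(R.T@G).as_rotvec(),4),"shift",np.round(R.T@(np.array(xyz)-p)*100,2))
E
python3 - <<'E'
from h import *
plan([.486,-.078,.27],90)
c=cams.camera_info("top")
for n,p in dict(yellow=(309,256),turq=(346,191),small=(327,174),pencil=(350,227)).items():print(n,ray(c,p,.05))
print(readout.observe()["ee_rot"])
w=cams.camera_info("wrist");print(np.round(w["camera_matrix"],1).tolist(),np.round(-np.array(w["R"]).T@w["t"],3),np.round(w["R"],2).tolist())
E
```

```text
t 0.2 turn [-9.000e-04 -1.000e-04 -4.309e-01] shift [-47.42 -49.26  -4.33]
yellow [ 0.29211299 -0.17237048  0.05      ]
turq [ 0.52747806 -0.31395749  0.05      ]
small [ 0.59177991 -0.24617708  0.05      ]
pencil [ 0.39505353 -0.32356139  0.05      ]
[-6.71605994e-01 -3.06882657e+00  1.47217463e-03]
[[274.6, 0.0, 259.8], [0.0, 274.6, 187.4], [0.0, 0.0, 1.0]] [0.191 0.601 0.384] [[0.42, 0.91, -0.0], [0.87, -0.4, 0.29], [0.26, -0.12, -0.96]]
```

{"op": "drive_tool", "data": {"commands": [[[0, 0, 0], [0, 0, -4.3], 1], [[0, 0, -0.2], [-47.4, -49.3, -4.3], 1], [[0, 0, -0.431], [-47.4, -49.3, -4.3], 1], [[0, 0, -0.431], [-47.4, -49.3, -4.3], 1], [[0, 0, -0.431], [-47.4, -49.3, -4.3], 1], [[0, 0, -0.431], [-47.4, -49.3, -4.3], 1], [[0, 0, -0.431], [-47.4, -49.3, -4.3], 1], [[0, 0, -0.431], [-47.4, -49.3, -4.3], 1], [[0, 0, -0.431], [-47.4, -49.3, -4.3], 1], [[0, 0, -0.431], [-47.4, -49.3, -4.3], 1], [[0, 0, -0.431], [-47.4, -49.3, -4.3], 1], [[0, 0, -0.431], [-47.4, -49.3, -4.3], 1], [[0, 0, -0.431], [-47.4, -49.3, -4.3], 1], [[0, 0, -0.431], [-47.4, -49.3, -4.3], 1], [[0, 0, -0.431], [-47.4, -49.3, -4.3], 1], [[0, 0, -0.431], [-47.4, -49.3, -4.3], 1], [[0, 0, -0.431], [-47.4, -49.3, -4.3], 1], [[0, 0, -0.431], [-47.4, -49.3, -4.3], 1], [[0, 0, -0.431], [-47.4, -49.3, -4.3], 1], [[0, 0, -0.431], [-47.4, -49.3, -4.3], 1]]}}

```text
clock: 1.87
position: [0.4856, -0.0788, 0.2695]
ee_rot: [-0.004, -3.141, 0.0]
force: [0.7, 0.4, -1.0]
width: 1.003
gripper_force: 0.0
```

```bash
python3 - <<'E'
from h import *
np.set_printoptions(precision=4,suppress=True)
c=cams.camera_info("wrist");im=cams.get_image("wrist");cv2.imwrite("pics/w1.png",im)
hsv=cv2.cvtColor(im,cv2.COLOR_BGR2HSV);H,S,V=cv2.split(hsv)
print("expect handle",proj(c,[.486,-.078,.161]),"bar",proj(c,[.5275,.0462,.092]))
for n,m,z in(("handle",(H<14)&(S>120),.161),("bar",V<40,.092)):
    for k in blobs(m,60)[:6]:
        W=np.array([ray(c,p[0],z)[:2] for p in k],np.float32);print(n,k.mean(0)[0],cv2.minAreaRect(W))
E
```

```text
expect handle [260.3631 184.8424] bar [356.2885 200.4213]
bar [238.6191 321.2266] ((0.7126217484474182, -0.062349528074264526), (0.8114774823188782, 0.2175525724887848), 81.2898178100586)
bar [442.7638 271.2179] ((0.6324442625045776, 0.19577917456626892), (0.18239007890224457, 0.11923205107450485), 89.8453140258789)
bar [176.9677 241.8387] ((0.5877382159233093, -0.18788154423236847), (0.026416685432195663, 0.06374652683734894), 54.9666862487793)
bar [350.5446 196.802 ] ((0.5235356092453003, 0.037220023572444916), (0.028596991673111916, 0.044003114104270935), 54.488914489746094)
bar [342.8    242.1667] ((0.5886610746383667, 0.030016038566827774), (0.06214674562215805, 0.025998087599873543), 34.64303207397461)
bar [355.4118 286.0588] ((0.6589943170547485, 0.0565657839179039), (0.02144397608935833, 0.012745887041091919), 5.759142875671387)
```

View pics/w1.png

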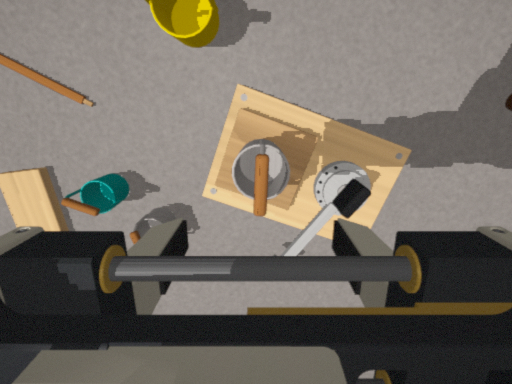

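The wrist view shows the handle at about (261,185), matching the predicted (260,185), and the knob bar at about (353,198), also close to prediction. Now I'll descend and grip.

{"op": "drive_tool", "data": {"commands": [[[0, 0, 0], [0, 0, 4], 1], [[0, 0, 0], [0, 0, 8], 1], [[0, 0, 0], [0, 0.1, 11], 1], [[0, 0, 0], [0, 0.1, 13.4], 1], [[0, 0, 0], [0, 0.1, 13.4], 1], [[0, 0, 0], [0, 0.1, 13.4], 1], [[0, 0, 0], [0, 0.1, 13.4], -1], [[0, 0, 0], [0, 0.1, 13.4], -1], [[0, 0, 0], [0, 0.1, 13.4], -1], [[0, 0, 0], [0, 0.1, 13.4], -1], [[0, 0, 0], [0, 0.1, 13.4], -1], [[0, 0, 0], [0, 0.1, 13.4], -1], [[0, 0, 0], [0, 0.1, 13.4], -1], [[0, 0, 0], [0, 0.1, 13.4], -1], [[0, 0, 0], [0, 0.1, 13.4], -1], [[0, 0, 0], [0, 0.1, 13.4], -1]], "newtons": 25}}

```text
clock: 3.25
position: [0.4857, -0.077, 0.1357]
ee_rot: [0.0, -3.141, -0.0]
force: [0.8, -0.2, -0.7]
width: 0.324
gripper_force: 0.0
```

Still closing; wait.

{"op": "drive_tool", "data": {"commands": [[[0, 0, 0], [0, 0, 0], -1], [[0, 0, 0], [0, 0, 0], -1], [[0, 0, 0], [0, 0, 0], -1], [[0, 0, 0], [0, 0, 0], -1], [[0, 0, 0], [0, 0, 0], -1], [[0, 0, 0], [0, 0, 0], -1], [[0, 0, 0], [0, 0, 0], -1], [[0, 0, 0], [0, 0, 0], -1]]}}

```text
clock: 3.92
position: [0.4857, -0.0771, 0.1357]
ee_rot: [0.0, -3.141, 0.0]
force: [-0.6, -0.2, -0.7]
width: 0.151
gripper_force: 24.9
```

{"op": "drive_tool", "data": {"commands": [[[0, 0, 0], [0, 0, -1], -1], [[0, 0, 0], [0, 0, -2.5], -1], [[0, 0, 0], [0, 0, -4], -1], [[0, 0, 0], [0, 0, -5], -1], [[0, 0, 0], [0, 0, -5], -1], [[0, 0, 0], [0, 0, -5], -1], [[0, 0, 0], [0.5, -1.3, -5], -1], [[0, 0, 0], [1.2, -3, -5], -1], [[0, 0, 0], [1.9, -5, -5], -1], [[0, 0, 0], [2.7, -7, -5], -1], [[0, 0, 0], [3.5, -9, -5], -1], [[0, 0, 0], [4.2, -11, -5], -1], [[0, 0, 0], [4.8, -12.5, -5], -1], [[0, 0, 0], [5.2, -13.5, -5], -1], [[0, 0, 0], [5.2, -13.5, -5], -1], [[0, 0, 0], [5.2, -13.5, -5], -1], [[0, 0, 0], [5.2, -13.5, -5], -1]]}}

```text
clock: 5.33
position: [0.4342, -0.2108, 0.1854]
ee_rot: [0.002, -3.141, -0.001]
force: [0.3, 0.7, -1.6]
width: 0.154
gripper_force: 24.9
```

```bash
python3 - <<'E'
from h import *
a=cams.get_image("side");b=cams.get_image("top")
cv2.imwrite("pics/lift.png",np.hstack([cv2.resize(a[120:330,150:390],(400,350)),cv2.resize(b[130:280,210:380],(400,350))]))
E
```

```text
(no output)
```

View pics/lift.png

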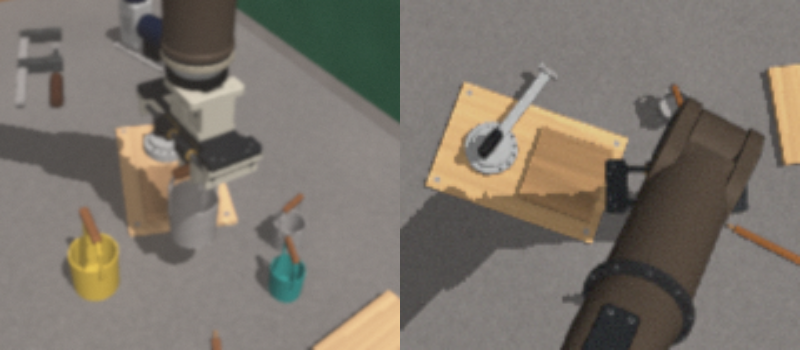

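The pot hangs upright (side crop about (193,210)) beyond the board's free end, the rest is empty, and the other pots are clear. I'll lower it.

{"op": "drive_tool", "data": {"commands": [[[0, 0, 0], [0, 0, 1.5], -1], [[0, 0, 0], [0, 0, 3.5], -1], [[0, 0, 0], [0, 0, 5.5], -1], [[0, 0, 0], [0, 0, 6.8], -1], [[0, 0, 0], [0, 0, 7.2], -1], [[0, 0, 0], [0, 0, 7.5], -1], [[0, 0, 0], [0, 0, 7.7], -1], [[0, 0, 0], [0, 0, 7.8], -1], [[0, 0, 0], [0, 0, 7.9], -1], [[0, 0, 0], [0, 0, 7.95], -1], [[0, 0, 0], [0, 0, 7.95], -1], [[0, 0, 0], [0, 0, 7.95], -1]]}}

```text
clock: 6.43
position: [0.434, -0.2121, 0.1065]
ee_rot: [-0.0, 3.141, -0.0]
force: [0.6, -0.7, -1.8]
width: 0.151
gripper_force: 24.9
```

{"op": "drive_tool", "data": {"commands": [[[0, 0, 0], [0, 0, 0.05], -1], [[0, 0, 0], [0, 0, 0.1], -1], [[0, 0, 0], [0, 0, 0.1], -1], [[0, 0, 0], [0, 0, 0.1], -1]]}}

```text
clock: 6.77
position: [0.4342, -0.2123, 0.1056]
ee_rot: [0.0, 3.141, -0.0]
force: [-0.8, -0.4, 3.2]
width: 0.15
gripper_force: 24.9
```

The upward push shows the pot is on the bench. I'll open the fingers.

{"op": "drive_tool", "data": {"commands": [[[0, 0, 0], [0, 0, 0], 0], [[0, 0, 0], [0, 0, 0], 0], [[0, 0, 0], [0, 0, 0], 0], [[0, 0, 0], [0, 0, 0], 0], [[0, 0, 0], [0, 0, 0], 0], [[0, 0, 0], [0, 0, 0], 0], [[0, 0, 0], [0, 0, 0], 0], [[0, 0, 0], [0, 0, 0], 0]]}}

```text
clock: 7.43
position: [0.4338, -0.212, 0.1052]
ee_rot: [0.0, -3.142, -0.0]
force: [0.2, -0.2, -0.6]
width: 0.502
gripper_force: 0.0
```

{"op": "drive_tool", "data": {"commands": [[[0, 0, 0], [0, 0, -1], 0], [[0, 0, 0], [0, 0, -3], 0], [[0, 0, 0], [0, 0, -6], 0], [[0, 0, 0], [0, 0, -10], 0.3], [[0, 0, 0], [0, 0, -13], 0.3], [[0, 0, 0], [0, 0, -13], 0.3], [[0, 0, 0], [0, 0, -13], 0.3]]}}

```text
clock: 8.02
position: [0.4348, -0.2125, 0.2375]
ee_rot: [-0.0, 3.137, -0.001]
force: [-0.3, 0.9, -1.3]
width: 0.65
gripper_force: 0.0
```

```bash
python3 - <<'E'
from h import *
a=cams.get_image("side");c=cams.camera_info("wrist");b=cams.get_image("wrist")
print(proj(c,[.434,-.212,.131]),proj(cams.camera_info("side"),[.434,-.212,.035]))
cv2.imwrite("pics/placed.png",np.hstack([cv2.resize(a[120:330,150:390],(400,350)),cv2.resize(b,(400,350))]))
plan([.527,.0457,.20],52)
E
```

```text
[259.48788014 185.36796104] [263.88593048 271.04620831]
t 8.1167 turn [ 3.000e-04 -5.000e-04  6.635e-01] shift [-9.37 25.74  3.51]
```

View pics/placed.png

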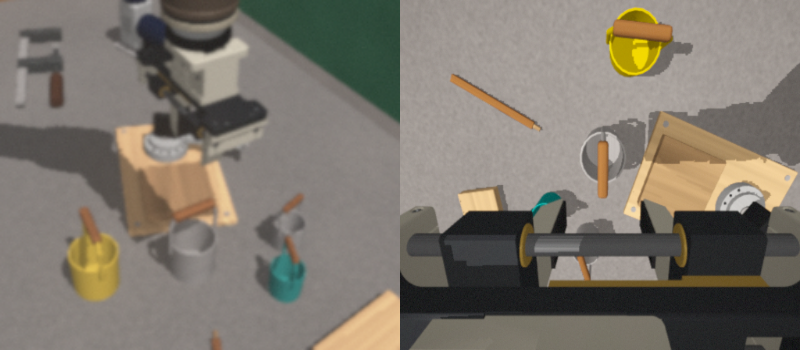

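The pot stands upright, released (side crop (190,245), wrist crop (602,160)). Moving above the knob.

{"op": "drive_tool", "data": {"commands": [[[0, 0, 0.1], [-1, 3, 0], 0.3], [[0, 0, 0.2], [-2, 6, 0], 0.3], [[0, 0, 0.3], [-9.4, 25.7, 0], 0.3], [[0, 0, 0.663], [-9.4, 25.7, 0], 0.3], [[0, 0, 0.663], [-9.4, 25.7, 0], 0.3], [[0, 0, 0.663], [-9.4, 25.7, 0], 0.3], [[0, 0, 0.663], [-9.4, 25.7, 0], 0.3], [[0, 0, 0.663], [-9.4, 25.7, 0], 0.3], [[0, 0, 0.663], [-9.4, 25.7, 0], 0.3], [[0, 0, 0.663], [-9.4, 25.7, 0], 0.3], [[0, 0, 0.663], [-9.4, 25.7, 0], 0.3], [[0, 0, 0.663], [-9.4, 25.7, 0], 0.3]]}}

```text
clock: 9.12
position: [0.5272, 0.0431, 0.2349]
ee_rot: [-1.026, -2.969, 0.001]
force: [-0.5, -0.4, 0.1]
width: 0.651
gripper_force: 0.0
```

```bash
python3 - <<'E'
from h import *
np.set_printoptions(precision=4,suppress=True)
c=cams.camera_info("wrist");im=cams.get_image("wrist");cv2.imwrite("pics/w2.png",im)
hsv=cv2.cvtColor(im,cv2.COLOR_BGR2HSV);H,S,V=cv2.split(hsv)
e=proj(c,[.527,.0457,.092]);print("expect",e)
crop=im[max(0,int(e[1])-80):int(e[1])+45,int(e[0])-80:int(e[0])+80];print(int(e[0])-80,max(0,int(e[1])-80))
cv2.imwrite("pics/w2c.png",cv2.resize(crop,None,fx=4.8,fy=4.8))
for th in(30,45):
  for k in blobs(V<th,60):
    if abs(k.mean(0)[0]-e).max()<40:
        W=np.array([ray(c,p[0],.092)[:2] for p in k],np.float32);print(th,cv2.boundingRect(k),cv2.minAreaRect(W))
t=cams.camera_info("top");it=cv2.cvtColor(cams.get_image("top"),cv2.COLOR_BGR2HSV)
print("state",readout.observe()["position"])
plan([.527,.0457,.0580],52)
E
```

```text
expect [261.0279 174.8491]
181 94
45 (259, 151, 12, 44) ((0.5288447737693787, 0.052049025893211365), (0.01159551553428173, 0.05047908052802086), 60.450164794921875)
state [0.5274 0.0435 0.2352]
t 9.2167 turn [-0.0003 -0.0001 -0.0019] shift [ 0.17  0.15 17.72]
```

View pics/w2c.png

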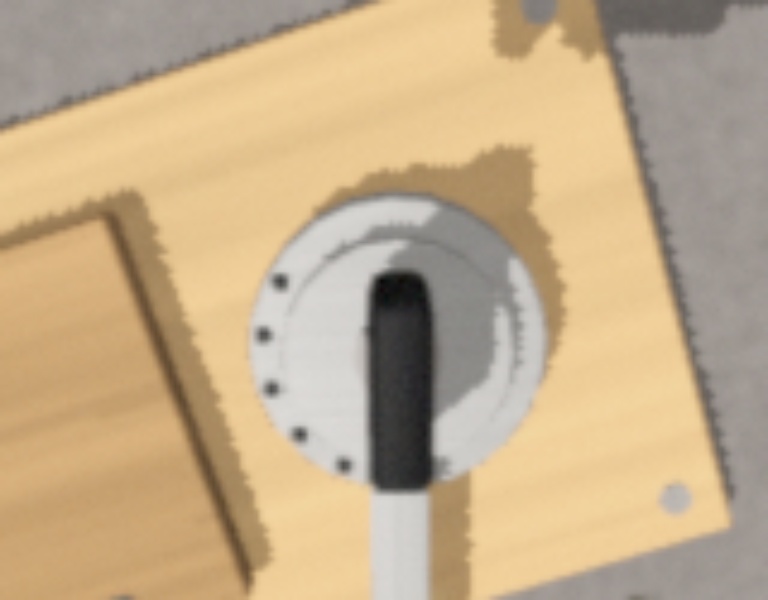

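The bar runs from crop (400,270) to (402,492) with its top face centred near (401,400), upright in the picture, so it is aligned with the tool. The disc is centred near (397,340).

```bash
python3 - <<'E'
from h import *
c=cams.camera_info("wrist")
print(ray(c,(264.5,177.75),.092),ray(c,(263.7,164.8),.042))
p=(ray(c,(264.5,177.75),.092)+ray(c,(263.7,164.8),.042))/2
plan([p[0],p[1],.058],52)
E
```

```text
[0.53255836 0.04710164 0.092     ] [0.52905108 0.04949168 0.042     ]
t 9.2167 turn [-0.0003 -0.0001 -0.0019] shift [ 0.03  0.59 17.72]
```

{"op": "drive_tool", "data": {"commands": [[[0, 0, 0], [0.1, 0.3, 3], 0.3], [[0, 0, 0], [0.1, 0.3, 6], 0.3], [[0, 0, 0], [0.1, 0.3, 9], 0.3], [[0, 0, 0], [0.1, 0.3, 12], 0.3], [[0, 0, 0], [0.1, 0.3, 12], 0.3], [[0, 0, 0], [0.1, 0.3, 12], 0.3], [[0, 0, 0], [0.1, 0.3, 12], 0.3]]}}

```text
clock: 9.8
position: [0.5297, 0.0475, 0.1167]
ee_rot: [1.023, 2.969, 0.001]
force: [0.7, 0.2, 0.2]
width: 0.656
gripper_force: 0.0
```

```bash
python3 - <<'E'
from h import *
plan([.529,.0475,.058],52)
E
```

```text
t 9.8 turn [ 0.0011  0.0011 -0.0006] shift [ 0.06 -0.05  5.87]
```

Well placed. I'll go down and close gently to check centring.

{"op": "drive_tool", "data": {"commands": [[[0, 0, 0], [0, 0, 2.5], 0.3], [[0, 0, 0], [0, 0, 4.5], 0.3], [[0, 0, 0], [0, 0, 5.8], 0.3], [[0, 0, 0], [0, 0, 5.8], 0.3], [[0, 0, 0], [0, 0, 5.8], -1], [[0, 0, 0], [0, 0, 5.8], -1], [[0, 0, 0], [0, 0, 5.8], -1], [[0, 0, 0], [0, 0, 5.8], -1], [[0, 0, 0], [0, 0, 5.8], -1], [[0, 0, 0], [0, 0, 5.8], -1], [[0, 0, 0], [0, 0, 5.8], -1], [[0, 0, 0], [0, 0, 5.8], -1], [[0, 0, 0], [0, 0, 5.8], -1], [[0, 0, 0], [0, 0, 5.8], -1], [[0, 0, 0], [0, 0, 5.8], -1], [[0, 0, 0], [0, 0, 5.8], -1], [[0, 0, 0], [0, 0, 5.8], -1], [[0, 0, 0], [0, 0, 5.8], -1], [[0, 0, 0], [0, 0, 5.8], -1], [[0, 0, 0], [0, 0, 5.8], -1]], "newtons": 15}}

```text
clock: 11.47
position: [0.5288, 0.0479, 0.0574]
ee_rot: [-1.022, -2.971, -0.0]
force: [-2.2, -0.9, 4.8]
width: 0.174
gripper_force: 15.0
```

```bash
python3 - <<'E'
from h import *
s=readout.observe();R=Ro.from_rotvec(s["ee_rot"])
print(R.inv().apply(s["force"]),R.inv().apply(s["ft_torque"]),s["position"])
E
```

```text
[ 1.19273149 -2.08772184 -4.78806647] [0.26259403 0.17754535 0.0114579 ] [0.52881436 0.04791444 0.05739012]
```

{"op": "drive_tool", "data": {"commands": [[[0, 0, 0], [0, 0, 0], -1], [[0, 0, 0], [0, 0, 0], -1], [[0, 0, 0.05], [0, 0, 0], -1], [[0, 0, 0.1], [0, 0, 0], -1], [[0, 0, 0.15], [0, 0, 0], -1], [[0, 0, 0.2], [0, 0, 0], -1], [[0, 0, 0.25], [0, 0, 0], -1], [[0, 0, 0.3], [0, 0, 0], -1], [[0, 0, 0.35], [0, 0, 0], -1], [[0, 0, 0.4], [0, 0, 0], -1], [[0, 0, 0.419], [0, 0, 0], -1], [[0, 0, 0.419], [0, 0, 0], -1], [[0, 0, 0.419], [0, 0, 0], -1]], "newtons": 40}}

```text
clock: 12.55
position: [0.5296, 0.0486, 0.0574]
ee_rot: [1.615, 2.694, 0.002]
force: [3.7, 2.8, 1.0]
width: 0.172
gripper_force: 40.0
```

```bash
cat >q.py <<'E'
from h import *
s=readout.observe();R=Ro.from_rotvec(s["ee_rot"]);y=R.as_matrix()[:,1]
print("F",R.inv().apply(s["force"]).round(2),"M",R.inv().apply(s["ft_torque"]).round(3),"turned",np.radians(52)-np.arctan2(y[1],y[0]))
E
python3 q.py
```

```text
F [ 0.73  4.62 -1.03] M [-0.737  0.216 -0.008] turned 0.41670759270782864
```

First click: the moment at rest is about zero. On to the second.

{"op": "drive_tool", "data": {"commands": [[[0, 0, 0.05], [0, 0, 0], -1], [[0, 0, 0.1], [0, 0, 0], -1], [[0, 0, 0.15], [0, 0, 0], -1], [[0, 0, 0.2], [0, 0, 0], -1], [[0, 0, 0.25], [0, 0, 0], -1], [[0, 0, 0.3], [0, 0, 0], -1], [[0, 0, 0.35], [0, 0, 0], -1], [[0, 0, 0.4], [0, 0, 0], -1], [[0, 0, 0.419], [0, 0, 0], -1], [[0, 0, 0.419], [0, 0, 0], -1], [[0, 0, 0.419], [0, 0, 0], -1]]}}

```text
clock: 13.47
position: [0.5307, 0.0488, 0.0575]
ee_rot: [2.139, 2.299, 0.004]
force: [8.0, 3.9, -3.3]
width: 0.172
gripper_force: 40.0
```

```bash
python3 q.py
```

```text
F [3.3  8.28 3.35] M [-1.191  0.707  0.033] turned 0.8355300238410928
```

{"op": "drive_tool", "data": {"commands": [[[0, 0, 0.05], [0, 0, 0], -1], [[0, 0, 0.1], [0, 0, 0], -1], [[0, 0, 0.15], [0, 0, 0], -1], [[0, 0, 0.2], [0, 0, 0], -1], [[0, 0, 0.25], [0, 0, 0], -1], [[0, 0, 0.3], [0, 0, 0], -1], [[0, 0, 0.35], [0, 0, 0], -1], [[0, 0, 0.4], [0, 0, 0], -1], [[0, 0, 0.419], [0, 0, 0], -1], [[0, 0, 0.419], [0, 0, 0], -1], [[0, 0, 0.419], [0, 0, 0], -1], [[0, 0, 0.419], [0, 0, 0], -1], [[0, 0, 0.419], [0, 0, 0], -1], [[0, 0, 0.419], [0, 0, 0], -1], [[0, 0, 0.419], [0, 0, 0], -1], [[0, 0, 0.419], [0, 0, 0], -1]]}}

```text
clock: 14.8
position: [0.5317, 0.0486, 0.0575]
ee_rot: [2.569, 1.803, 0.006]
force: [12.6, 3.1, -8.1]
width: 0.17
gripper_force: 40.0
```

```bash
python3 q.py; python3 - <<'E'
from h import *
a=cams.get_image("side");b=cams.get_image("top")
cv2.imwrite("pics/end.png",np.hstack([cv2.resize(a[120:330,150:390],(400,350)),cv2.resize(b[130:280,210:380],(400,350))]))
k=np.array([.5285,.047]);a=np.radians(-38-72);print(proj(cams.camera_info("side"),[*(k+.15*np.array([np.cos(a),np.sin(a)])),.055]))
E
```

```text
F [ 7.16 10.74  8.19] M [-1.558  1.316  0.028] turned 1.2545309102710442
[255.9615188  231.20354205]
```

View pics/end.png

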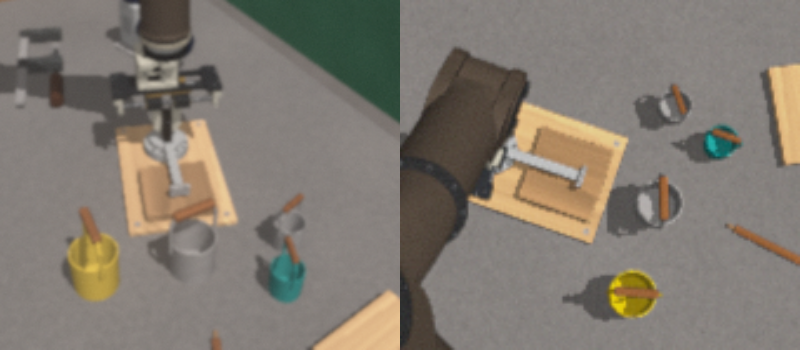

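The stop arm lies over the middle of the rest. Its tip is at (178,190) in the side crop, against (177,185) predicted. The pot is upright and clear of the arm, and the knob is still gripped at 40 N. Handing in.

```bash
python3 -c "
from cell import job
print(job.sign_off())"
```

```text
the job is handed in; nothing more can be done
None
```

The pot stands upright on the bench beyond the board's −y end, and I handed the job in with the knob at the third stop (tool turned 1.255 rad), still gripped at 40 N; no verdict came back from the hand-in.

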